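# Release the cam stop and close the phone clamp

## Task

Close the phone jig's clamp with the fingertips: first push the cam's red lever round until it points straight forward over the black line, so that the cam's low point faces the follower, then push the blue plate of the slide forward until the slide is fully home and the jaw has moved the white phone up to the fence. Leave the cam in that position, do not touch the phone or lift it, and leave everything else on the table where it is.

Things in the scene. Friction and masses are not known exactly. Their poses are not given: they have to be found in the camera images.
- jig: phone clamping jig, fixed: aluminium base plate 220 (x) x 280 (y) x 15 mm; origin under its centre, x forward (the way the slide pushes), y left, yaw within 0.25 rad of the world's; 'jig x/y' below are mm in its frame. Right half: phone nest (blue mat, top 19 mm up) with a black fence at the far side (inner face jig x 96, 31 mm high) and low end stops. Left half: the cam
- cam (a joint): turn of the eccentric cam, rad, counter-clockwise positive from above: 0 = low point faces the follower, red lever points straight forward (jig +x) over the black line on the base; pi/2 = lever points to jig left (+y). Starts 1.1 to 2.0, range -1.2 to 2.4, no stop at 0. Friction 0.25 N m, stays where left. Unless near 0, the cam blocks the slide short of home
- cam_axis (a point): point on the cam's vertical pivot axis, 45 mm above the table; jig x 9, y 75. The brass cam disc is 48 mm across, its centre 14 mm off the pivot towards the lever, 17 to 35 mm above the table
- lever_knob (a point): axis of the upright red knob (18 mm across, top 66 mm above the table) at the lever's end, 96 mm from the pivot; this point is 45 mm above the table. The lever bar from pivot to knob is 14 mm wide, 35 to 47 mm above the table; beyond 38 mm from the pivot only the base plate (15 mm high) or the table is beneath it
- slide (a joint): travel of the grey follower slide forward along jig x, m: 0 = fully back, 0.040 = fully home (hard stop). Starts 0 to 0.010. Friction 3 N, no spring, stays where left. Its crossbar (top 31 mm above the table, jig y -112 to 93) has a rubber jaw that moves the phone up to the fence (1.5 mm play at home) and, at its left end, a brass follower facing the cam
- push_face (a point): centre of the rear face (towards the robot) of the slide's blue upright push plate, 80 mm wide (jig y -50 to 30), 10 mm thick, top 67 mm above the table; this point is 52 mm above the table and moves with the slide; at home it is at jig x -33, y -10. Push it forward; above 31 mm all is free behind it
- phone: white phone with black glass lying loose, glass up, in the jig's nest, 72 (jig x) x 150 (jig y) x 8 mm, 0.17 kg; origin under its centre, about jig x 54, y -55 at the start, x about 59 when clamped
- suction_cup: orange suction cup with a stem, 42 mm across, 40 mm tall, loose on the table beside the jig's right (-y) edge; origin under its centre
- battery: thin black phone battery, 45 x 85 x 6 mm, lying loose on the table at the jig's right (-y) edge; origin under its centre
- screwdriver: screwdriver, 160 mm long, lying loose on the table beyond the jig's far edge
- screw_cup: small steel cup, 32 mm across, 18 mm tall, standing loose on the jig's base plate in its near right corner; origin under its centre
- phone_grey: spare phone with grey metal body, 72 x 150 x 8 mm, lying on the blue mat at the left of the table; origin under its centre
- phone_gold: spare phone with gold body, 72 x 150 x 8 mm, lying on the blue mat at the left of the table; origin under its centre
- cleaner: white cleaner bottle with a blue cap, 52 mm across, 130 mm tall, standing at the right of the table; origin under its centre

How it is judged:
By the outcome, as a careful person would: the job done as asked, in the order asked, and still so for the second after the job is handed in, with the robot touching nothing.
It also fails if it takes over 59 s, if anything falls off the work surface, if the arm or the gripper's body presses on something with over 40 N, if the wrist force passes 120 N, or if a joint passes its speed limit or range.

## Robot

A 6-joint arm with a two-finger parallel gripper is mounted at the origin on the work surface. World frame = base frame: x ahead of the robot, y to its left, z up, the work surface at z = 0. Lengths are in m, angles in degrees, forces in N, time in s.
With the tool pointing down it reaches from about 0.375 to 0.9 m from the base axis. Payload 3.1 kg.
Tool frame: the origin (TCP) lies between the finger pads; the fingertips stand ahead of it and the grasp point (between the pads) lies 11 mm behind it (tip_extent is the z of the fingertips in the tool frame, in m); z points along the fingers, y is the line along which they close (so a half turn about z gives the same grasp; the last joint's range is limited). The gripper opens to 87 mm and grips with 3 to 60 N. Pads are 19 mm wide; open, the fingers measure 117 mm over their backs; the gripper's body (75 mm by 190 mm) begins 51 mm behind the grasp point.
Start: joints at [59.444, 30.224, 82.088, -0, 67.689, -10.227], TCP at [0.217, 0.586, 0.231] pointing down, gripper open.
Joint ranges: [-176.69, 176.69], [-43.24, 126.21], [12.49, 139.97], [-82, 262], [0, 151.66], [-163.58, 163.58]. Speed limits (degrees/s): [159.86, 159.86, 180, 180, 180, 180].

## Interface

Orientations are given as a 3x3 rotation matrix whose columns are the frame's x, y, z axes.
In Python, from cell import sense, snapshot, sign_off, recognise, trace, tip_extent gives the robot as it stands. The module is installed in compiled form; this text tells all that it offers.
- The arm moves only by the tool apply_moves, never from a script. Its argument "deltas" is a list that holds one entry, the list of rows, each a list of 4 numbers: the shift along the tool's x, y, z each as a share of 2 cm, from -1 to 1, then the turn about the tool's z as a share of 0.08 rad, from -1 to 1. In form: [[[tx, ty, tz, yaw], ...]]. A call has 1 to 12 rows; each row shifts and turns the commanded pose from where the row before left it, along the tool's axes as they then stand; what a row does not reach is not made up. A row lasts 1/8 s, in which the tool goes at most 62.5 mm and 10.7 degrees, less where a joint would pass 70% of its speed; a pose out of reach is approached as far as the arm can. A call with a number of a shift or a turn outside -1 to 1 is refused whole. A call with a gripper value outside its range is refused whole. "hand" is the closure, from -1 (fully open) to 1 (shut), so that 0 is half open, set as the call begins (left out, the last holds). The fingers move at their own pace and stop on an object; the grip force is fixed at half the most. Time passes only in rows, so rows that do not move let the fingers close. It gives the time, the measured TCP pose, the force and the opening at its end, in the units of the state.
- sense(): the state, without advancing time (a new reading comes with each control period).
- snapshot(name): name is "side" or "top" or "wrist"; returns a dict with "image" (420x560x3 uint8, red, green, blue), "z_map" (420x560 float32, m along the optical axis (not along the pixel's ray), 0 where there is no reading), "fx", "fy", "cx", "cy" (pixels), "extrinsics" (4x4, takes a point from world to camera coordinates); the wrist camera has in their place "T_tool_cam" (4x4, takes a point from camera to tool coordinates, whose origin is the TCP and whose axes are the flange's). Camera axes: x right, y down, z forward; pixel columns grow to the right and rows downward; lengths in m; the calibration is good to about 2 mm. A picture is of the moment at which its call begins: read the wrist's pose just before it.
- sign_off(): hands the job in, once; it reports no verdict.
Trained networks look in a picture, given as the dict that the camera call returned (one of the last four; its "shot" number tells which), for a name from the list of things; names that differ only in an ending like _2 or _b are one class to them, and where a whole thing is asked for, a point or a joint stands for the part that bears it (a point fixed in the world has none). Each returns a list of dicts, best first, with "p" (0 to 1); they miss things now and then, are a little off and sometimes report something else, mostly with a low value. They report only what shows in the picture. A call takes as long as a camera call.
- recognise(picture, label): "box" ([centre column, centre row, width, height] in pixels, round what is visible of it).
- trace(picture, label): "region" (420x560 bool, what is visible of it) and "box" ([centre column, centre row, width, height] in pixels, round what is visible of it).
The state is a dict: "t": time; "joint_pos": joint angles; "dq": joint speeds; "joint_torque": joint torques, N m; "ee_pos": TCP position; "orientation": TCP orientation; "wrist_force": force on the tool from outside, world axes, zero at the start; "wrist_torque": the same for the moment, N m; "finger_gap": opening from 0.0 (shut) to 1.0 (fully open).
Only numpy, scipy, OpenCV 4.12 (cv2) and the standard library are available. Lean on these libraries where they do the work, as an engineer would, in place of code of your own. Each camera call takes 0.05 s, during which the arm holds its last target. There are 200 camera calls.

## Working session

There is one attempt and no reset: what is moved stays moved. The work goes in short steps, Python scripts to look and compute and a tool call to move; the robot and the scene stay as the last step left them, time stands still between calls to the robot, and variables do not carry over. Pictures are saved under pics/ and viewed, on a budget of 10 in all, crops included, one or two more only if the job needs it, and the job is handed in when it is done.

Besides the shell and the picture viewer there is one more tool, called after "Request:" as name(argument=value, ...) on one line, values as JSON. apply_moves: Moves the arm, as the interface text tells. Its arguments: {"type":"object","properties":{"deltas":{"type":"array","items":{"type":"array","items":{"type":"array","items":{"type":"number"}}}},"hand":{"type":"number"}},"required":["deltas"]}

```bash
mkdir -p pics; cat > h.py <<'E'
import numpy as np,cv2
from cell import *
def pts(s):
    z=s["z_map"];v,u=np.mgrid[:z.shape[0],:z.shape[1]]
    P=np.stack([(u-s["cx"])/s["fx"]*z,(v-s["cy"])/s["fy"]*z,z,np.ones_like(z)],-1)
    W=P@np.linalg.inv(s["extrinsics"]).T
    W[z==0]=np.nan
    return W[...,:3]
def save(s,n): cv2.imwrite(f"pics/{n}.png",s["image"][...,::-1])
E
python3 - <<'E'
from h import *
st=sense();print(st["t"],st["ee_pos"],np.round(st["orientation"],3).tolist(),st["finger_gap"],tip_extent)
s=snapshot("top");save(s,"top0");W=pts(s)
print(s["fx"],np.round(s["extrinsics"],3).tolist())
for l in ["jig","cam","lever_knob","slide","push_face","phone","screw_cup"]:
    for r in trace(s,l)[:2]:
        m=r["region"];print(l,round(r["p"],2),np.round(r["box"]),np.round(np.nanmedian(W[m],0),3),np.round(np.nanmax(W[m][:,2]),3))
s2=snapshot("side");save(s2,"side0")
E
```

```text
0.0 [0.21672631 0.58547076 0.22956139] [[-0.938, 0.347, -0.001], [0.347, 0.938, -0.002], [0.0, -0.002, -1.0]] 0.9994041927069632 0.008
381.2853967470629 [[0.011, -1.0, -0.002, -0.021], [-0.978, -0.011, -0.207, 0.594], [0.207, 0.004, -0.978, 1.061], [0.0, 0.0, 0.0, 1.0]]
jig 0.75 [295. 218. 113.  86.] [ 0.54  -0.046  0.016] 0.072
cam 0.75 [259. 213.  42.  15.] [0.579 0.029 0.044] 0.07
lever_knob 0.58 [260. 212.  35.  17.] [0.579 0.026 0.044] 0.07
slide 0.72 [302. 231.  68.  23.] [ 0.517 -0.1    0.03 ] 0.072
slide 0.46 [260. 213.  44.  14.] [0.579 0.026 0.044] 0.07
push_face 0.62 [302. 235.  68.  23.] [ 0.517 -0.1    0.03 ] 0.072
phone 0.83 [322. 206.  52.  31.] [ 0.606 -0.137  0.026] 0.032
screw_cup 0.53 [336. 253.  12.  10.] [ 0.454 -0.179  0.028] 0.036
screw_cup 0.32 [139. 197.  50.  26.] [0.631 0.434 0.007] 0.014
```

View pics/top0.png

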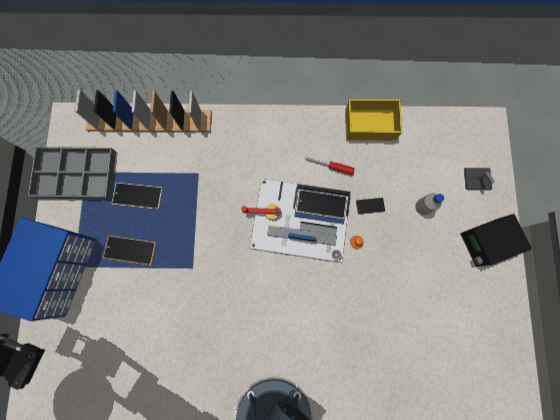

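The top view shows the jig at about (300,220), the red knob at (245,210) with the lever pointing left, and the blue plate at (302,237). Next I fit the jig pose, the knob and the plate.

```bash
python3 - <<'E'
from h import *
s=snapshot("top");W=pts(s);r=[q for q in trace(s,"jig")][0];m=r["region"]
m=cv2.dilate(m.astype(np.uint8),np.ones((15,15)))>0
v,u=np.where(m); 
p=W[m];base=p[(p[:,2]>.009)&(p[:,2]<.08)&(p[:,0]<.72)]
rect=cv2.minAreaRect((base[:,:2]*1000).astype(np.float32));print("rect",rect)
im=s["image"].astype(int);c=im[m]
hi=p[:,2]>.055
red=hi&(c[:,0]>c[:,2]+60)&(c[:,0]>c[:,1]+60); blu=hi&(c[:,2]>c[:,0]+30)
for n,k in [("red",red),("blue",blu)]:
    q=p[k];print(n,len(q),q.mean(0).round(4),q.min(0).round(3),q.max(0).round(3))
    print(cv2.minAreaRect((q[:,:2]*1000).astype(np.float32)))
a=(p[:,2]>.03)&(c[:,0]>c[:,2]+60)&(c[:,0]>c[:,1]+60);q=p[a];print("lever",cv2.fitLine(q[:,:2].astype(np.float32),2,0,.01,.01).ravel())
x=im[175:270,235:360].astype(np.uint8);cv2.imwrite("pics/crop.png",cv2.resize(x,None,fx=6,fy=6,interpolation=2)[...,::-1])
ph=trace(s,"phone")[0]["region"];q=W[ph];print("phone",cv2.minAreaRect((q[:,:2]*1000).astype(np.float32)))
E
```

```text
rect ((562.883544921875, -56.0029296875), (318.5440673828125, 219.9337921142578), 81.82982635498047)
red 27 [0.5825 0.0938 0.0638] [0.575 0.087 0.059] [0.591 0.102 0.068]
((582.7518920898438, 93.14002990722656), (15.058656692504883, 14.718387603759766), 49.91440200805664)
blue 95 [ 0.5011 -0.0773  0.0661] [ 0.492 -0.115  0.061] [ 0.511 -0.04   0.07 ]
((501.54046630859375, -76.80612182617188), (76.58401489257812, 10.36733341217041), 81.39774322509766)
lever [0.01831901 0.9998322  0.5815201  0.04548864]
phone ((606.1723022460938, -138.35720825195312), (150.90151977539062, 68.95032501220703), 77.12618255615234)
```

View pics/crop.png

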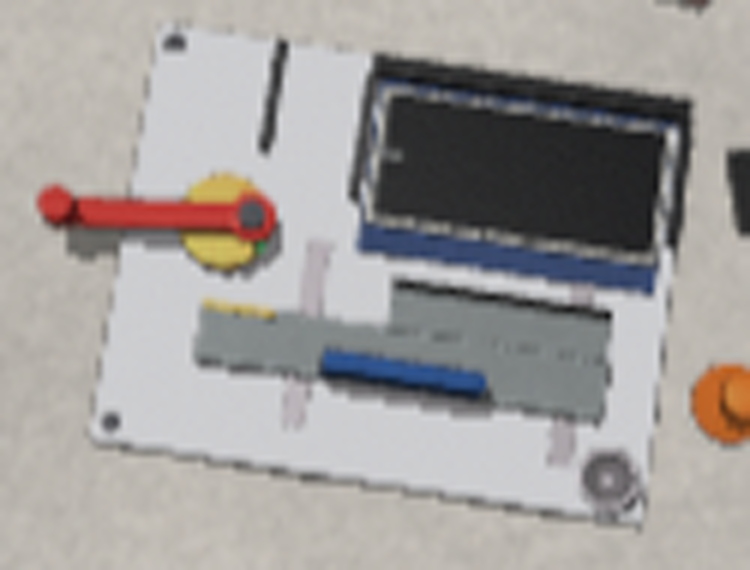

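View pics/side0.png

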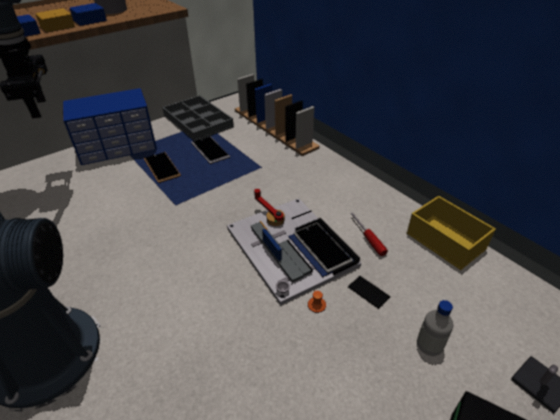

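```bash
cat >> h.py <<'E'
def ray(s,u,v,z):
    E=np.linalg.inv(s["extrinsics"]);d=E[:3,:3]@[(u-s["cx"])/s["fx"],(v-s["cy"])/s["fy"],1];o=E[:3,3]
    return (o+d*(z-o[2])/d[2])[:2]
E
python3 - <<'E'
from h import *
s=snapshot("top")
f=lambda x,y,z:ray(s,235+(x+.5)/6-.5,175+(y+.5)/6-.5,z)
TL,BL,BR=f(162,28,.015),f(93,440,.015),f(642,524,.015)
print(TL,BL,BR,np.linalg.norm(TL-BL),np.linalg.norm(BL-BR))
piv=f(252,214,.047);kn=f(57,203,.066);l1,l2=f(283,42,.015),f(266,150,.015)
ya=np.degrees([np.arctan2(*(TL-BL)[::-1]),np.arctan2(*(BL-BR)[::-1])-np.pi/2,np.arctan2(*(l1-l2)[::-1])]);print("yaw",ya,"piv",piv,"knob",kn,np.linalg.norm(piv-kn))
yaw=np.radians(-8.4);R=np.array([[np.cos(yaw),-np.sin(yaw)],[np.sin(yaw),np.cos(yaw)]])
for n,o in [("corners",(TL+BR)/2),("piv",piv-R@[.009,.075]),("TL",TL-R@[.11,.14]),("BL",BL-R@[-.11,.14]),("BR",BR-R@[-.11,-.14])]:print(n,o)
E
```

```text
[0.68617432 0.04610762] [0.47208011 0.07596146] [ 0.43354647 -0.1976821 ] 0.21616563961996366 0.27634333803228706
yaw [-7.93828252 -8.01551113 -8.01874371] piv [ 0.58186926 -0.002485  ] knob [0.58253558 0.09255775] 0.09504508560011773
corners [ 0.5598604  -0.07578724]
piv [ 0.56200958 -0.07536568]
TL [ 0.55690274 -0.07632138]
BL [ 0.56044844 -0.0786058 ]
BR [ 0.56281805 -0.07525311]
```

Request:
apply_moves(deltas=[[[0,0,0,-0.9],[0,0,0,-0.9],[0,0,0,-0.88],[-0.82,-0.946,0,0],[-0.82,-0.946,0,0],[-0.82,-0.946,0,0],[-0.82,-0.946,0,0],[-0.82,-0.946,0,0],[-0.82,-0.946,0,0],[-0.82,-0.946,0,0],[-0.82,-0.946,0,0],[-0.82,-0.946,0,0]]], hand=1)

```text
t: 2.15
ee_pos: [0.3399, 0.3962, 0.2308]
orientation: [[-0.99, 0.14, 0.0], [0.14, 0.99, 0.0], [-0.0, 0.0, -1.0]]
wrist_force: [-0.5, 0.3, -0.2]
finger_gap: 0.006
```

Request:
apply_moves(deltas=[[[-0.82,-0.946,0,0],[-0.82,-0.946,0,0],[-0.82,-0.946,0,0],[-0.82,-0.946,0,0],[-0.82,-0.946,0,0],[-0.82,-0.946,0,0],[-0.82,-0.946,0,0],[-0.82,-0.946,0,0],[-0.82,-0.946,0,0],[-0.82,-0.946,0,0],[-0.82,-0.946,0,0],[-0.82,-0.946,0,0]]])

```text
t: 3.65
ee_pos: [0.5031, 0.1437, 0.2308]
orientation: [[-0.99, 0.14, 0.001], [0.14, 0.99, 0.0], [-0.001, 0.0, -1.0]]
wrist_force: [0.3, 0.1, 0.5]
finger_gap: 0.006
```

Request:
apply_moves(deltas=[[[-0.82,-0.946,0,0],[-0.82,-0.946,0,0],[-0.82,-0.946,0,0],[0,0,0,0],[0,0,0,0]]])

```text
t: 4.28
ee_pos: [0.5426, 0.0819, 0.2304]
orientation: [[-0.99, 0.14, -0.001], [0.14, 0.99, 0.001], [0.001, 0.0, -1.0]]
wrist_force: [-0.3, -0.1, 0.1]
finger_gap: 0.004
```

Request:
apply_moves(deltas=[[[0,0,0.95,0],[0,0,0.95,0],[0,0,0.95,0],[0,0,0.95,0],[0,0,0.95,0],[0,0,0.95,0],[0,0,0.95,0],[0,0,0.95,0],[0,0,0.95,0],[0,0,0.95,0],[0,0,0,0]]])

```text
t: 5.65
ee_pos: [0.5416, 0.0824, 0.0396]
orientation: [[-0.99, 0.139, -0.004], [0.139, 0.99, 0.0], [0.004, -0.0, -1.0]]
wrist_force: [-0.9, 0.3, 0.6]
finger_gap: 0.005
```

Request:
apply_moves(deltas=[[[-0.42,0.09,0,0],[-0.42,0.09,0,0],[-0.42,0.09,0,0],[-0.42,0.09,0,0],[-0.45,-0.02,0,0],[-0.45,-0.02,0,0],[-0.44,-0.13,0,0],[-0.44,-0.13,0,0],[0,0,0,0]]])

```text
t: 6.78
ee_pos: [0.6135, 0.0723, 0.0404]
orientation: [[-0.99, 0.14, 0.002], [0.14, 0.99, -0.0], [-0.002, 0.0, -1.0]]
wrist_force: [-1.4, 0.0, 0.0]
finger_gap: 0.008
```

Request:
apply_moves(deltas=[[[-0.4,-0.24,0,0],[-0.4,-0.24,0,0],[-0.31,-0.33,0,0],[-0.31,-0.33,0,0],[-0.16,-0.27,0,0],[-0.16,-0.27,0,0],[-0.11,-0.28,0,0],[-0.11,-0.28,0,0],[0,0,0,0],[0,0,0,0]]])

```text
t: 8.02
ee_pos: [0.6444, 0.0221, 0.0409]
orientation: [[-0.99, 0.139, -0.0], [0.139, 0.99, -0.001], [-0.0, -0.001, -1.0]]
wrist_force: [0.6, 0.4, -0.6]
finger_gap: 0.003
```

```bash
python3 - <<'E'
from h import *
s=snapshot("top");save(s,"t1");a=s["image"][165:275,230:365]
w=snapshot("wrist")["image"]
a=cv2.resize(a,(515,420),interpolation=2)
cv2.imwrite("pics/c1.png",cv2.resize(np.hstack([a,w]),(800,312))[...,::-1])
E
```

```text
(no output)
```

View pics/c1.png

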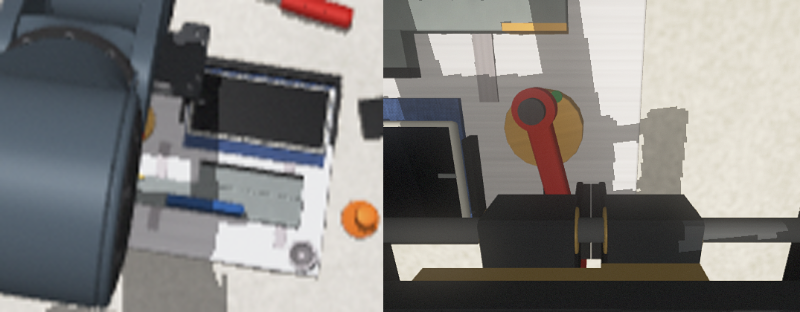

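The wrist view shows the pivot at (532,110) and the lever running down-right to (555,190), about 15° short of forward. I'll measure that precisely.

```bash
cat >> h.py <<'E'
def wristpts():
    st=sense();s=snapshot("wrist");T=np.eye(4);T[:3,:3]=st["orientation"];T[:3,3]=st["ee_pos"]
    s["extrinsics"]=np.linalg.inv(T@s["T_tool_cam"]);return s,pts(s)
def lever(s,W):
    c=s["image"].astype(int);m=(c[...,0]>1.8*c[...,1])&(c[...,0]>1.8*c[...,2])&(c[...,0]>50)&(W[...,2]>.03)&(W[...,2]<.06)
    h=(W[...,2]>.03)&m
    q=W[m][:,:2]*1000
    yaw=np.radians(-8.0);R=np.array([[np.cos(yaw),-np.sin(yaw)],[np.sin(yaw),np.cos(yaw)]])
    j=(q-[561,-76])@R-[9,75]
    b=j[(j[:,0]>16)&(j[:,0]<82)]
    xs=np.arange(16,80,3);L=[]
    for x in xs:
        k=b[(b[:,0]>=x)&(b[:,0]<x+3)]
        if len(k)>5:L.append((x+1.5,(k[:,1].min()+k[:,1].max())/2,np.ptp(k[:,1])))
    L=np.array(L);print(L.round(1).tolist());p=np.polyfit(L[:,0],L[:,1],1)
    print("angle deg(jig)",np.degrees(np.arctan(p[0])),"offset at pivot",p[1],"n",len(b))
    return j
E
python3 - <<'E'
from h import *
s,W=wristpts();lever(s,W)
# black line on base
c=s["image"].astype(int)
yaw=np.radians(-8.0);R=np.array([[np.cos(yaw),-np.sin(yaw)],[np.sin(yaw),np.cos(yaw)]])
# jig direction from follower/phone edges: pivot hub
m=(W[...,2]>.028)&(W[...,2]<.037)&(c[...,0]>1.3*c[...,2]);q=W[m];print("brass",len(q),((q[:,:2]*1000-[561,-76])@R).min(0),((q[:,:2]*1000-[561,-76])@R).max(0))
E
```

```text
[[17.5, 6.3, 14.2], [20.5, 6.8, 14.5], [23.5, 7.4, 14.4], [26.5, 8.2, 14.4], [29.5, 8.8, 14.6], [32.5, 9.5, 14.6], [35.5, 10.0, 14.3], [38.5, 10.8, 14.2], [41.5, 11.4, 14.3], [44.5, 12.1, 14.1], [47.5, 12.7, 14.1], [50.5, 13.2, 14.3], [53.5, 13.6, 14.7]]
angle deg(jig) 11.956393838205955 offset at pivot 2.5444886651574636 n 2729
brass 5006 [-36.26329924 -30.89666699] [ 82.35373353 103.90966858]
```

Request:
apply_moves(deltas=[[[-0.04,-0.2,0,0],[0,-0.2,0,0],[0,-0.2,0,0],[0,0,0,0],[0,0,0,0]]])

```text
t: 8.8
ee_pos: [0.6437, 0.0107, 0.0407]
orientation: [[-0.99, 0.14, -0.0], [0.14, 0.99, -0.001], [-0.0, -0.001, -1.0]]
wrist_force: [1.3, 0.8, -0.0]
finger_gap: 0.005
```

```bash
python3 - <<'E'
from h import *
s,W=wristpts();lever(s,W)
E
```

```text
[[17.5, 3.6, 13.6], [20.5, 3.6, 14.0], [23.5, 3.8, 13.8], [26.5, 4.0, 13.8], [29.5, 4.2, 13.8], [32.5, 4.2, 13.9], [35.5, 4.6, 13.5], [38.5, 4.8, 13.5], [41.5, 4.8, 13.7], [44.5, 5.0, 13.7], [47.5, 5.3, 13.5], [50.5, 5.5, 13.3], [53.5, 5.9, 13.0]]
angle deg(jig) 3.570727456547275 offset at pivot 2.3640301348038864 n 2632
```

Request:
apply_moves(deltas=[[[0,-0.1,0,0],[0,-0.11,0,0],[0,0,0,0],[0,0,0,0],[0,0.5,0,0],[0,0.5,0,0],[0,0,-1,0],[0,0,-1,0],[0,0,-1,0],[0,0,-1,0],[0,0,-1,0],[0,0,-1,0]]])

```text
t: 10.35
ee_pos: [0.646, 0.0263, 0.1629]
orientation: [[-0.99, 0.14, 0.002], [0.14, 0.99, -0.0], [-0.002, -0.0, -1.0]]
wrist_force: [-0.6, 0.2, 0.0]
finger_gap: 0.006
```

Request:
apply_moves(deltas=[[[1,0,-0.5,0],[1,0,-0.5,0],[1,0,0,0],[1,0,0,0],[1,0,0,0],[1,-1,0,0],[1,-1,0,0],[1,-1,0,0],[0,0,0,0],[0,0,0,0]]])

```text
t: 11.6
ee_pos: [0.4803, -0.0106, 0.1816]
orientation: [[-0.99, 0.141, 0.003], [0.141, 0.99, -0.001], [-0.003, -0.0, -1.0]]
wrist_force: [0.8, 1.0, -0.1]
finger_gap: 0.004
```

```bash
python3 - <<'E'
from h import *
s,W=wristpts();save(s,"w2");lever(s,W)
t=snapshot("top");cv2.imwrite("pics/t2.png",cv2.resize(t["image"][165:275,230:365],None,fx=5,fy=5,interpolation=2)[...,::-1])
E
```

```text
[]Traceback (most recent call last):
  File "<stdin>", line 2, in <module>
  File "h.py", line 27, in lever
    L=np.array(L);print(L.round(1).tolist());p=np.polyfit(L[:,0],L[:,1],1)
                                                          ~^^^^^
IndexError: too many indices for array: array is 1-dimensional, but 2 were indexed
```

View pics/w2.png

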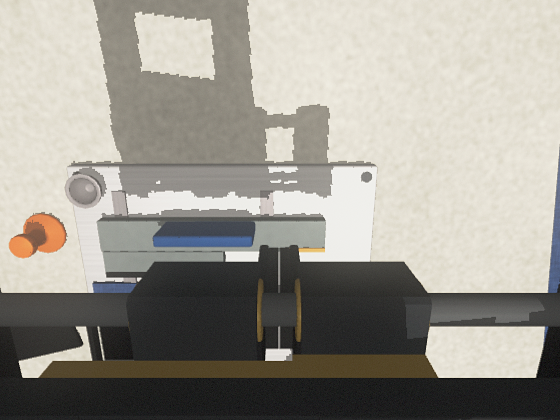

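The wrist camera looks back towards the robot, so the lever is out of view. I'll use the top camera from here.

```bash
python3 - <<'E'
from h import *
t=snapshot("top");cv2.imwrite("pics/t2.png",cv2.resize(t["image"][165:275,230:365],None,fx=5,fy=5,interpolation=2)[...,::-1])
try: lever(t,pts(t))
except Exception as e: print(e)
s,W=wristpts();c=s["image"].astype(int)
p=[]
for u in range(110,360,4):
    col=W[:240,u,2]; i=np.where((col[120:]>.009)&(col[120:]<.02))[0]
    if len(i): p.append(W[120+i[0],u,:2])
p=np.array(p);f=cv2.fitLine(p.astype(np.float32),cv2.DIST_HUBER,0,.001,.001).ravel();print("rear edge yaw",np.degrees(np.arctan2(f[1],f[0]))%180-90,f)
m=(c[...,2]>c[...,0]+30)&(W[...,2]>.062)&(W[...,2]<.072);q=W[m];print("plate top",len(q),cv2.minAreaRect((q[:,:2]*1000).astype(np.float32)),np.median(q[:,2]))
E
```

```text
[]
too many indices for array: array is 1-dimensional, but 2 were indexed
rear edge yaw -8.023399 [ 0.1395774   0.9902112   0.45561892 -0.04622384]
plate top 1083 ((502.8764343261719, -75.57989501953125), (79.10501098632812, 9.42389965057373), 81.91883850097656) 0.0665380766350609
```

View pics/t2.png

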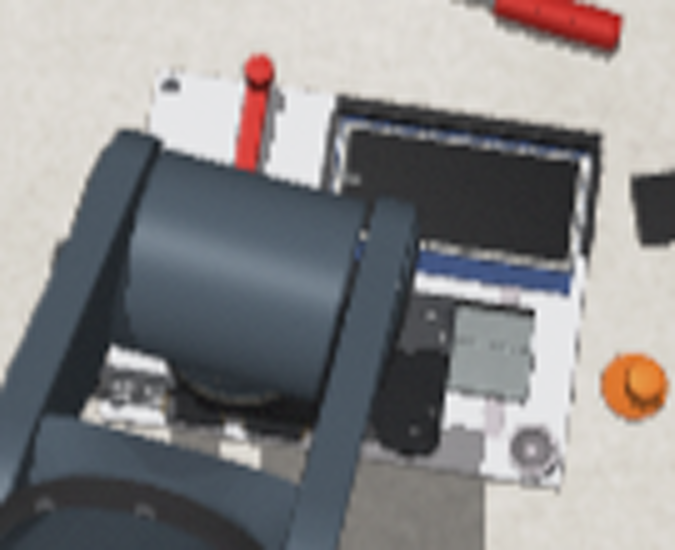

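The lever now points forward, with the knob at crop (259,70). I'll quantify it from the top view.

```bash
python3 - <<'E'
from h import *
t=snapshot("top");W=pts(t);c=t["image"].astype(int)
m=np.zeros(c.shape[:2],bool);m[170:205,270:292]=1
m&=(c[...,0]>1.8*c[...,1])&(c[...,0]>1.8*c[...,2])
k=m&(W[...,2]>.057);q=W[k];print("knob",k.sum(),q.mean(0),cv2.minAreaRect((q[:,:2]*1000).astype(np.float32))[0])
kn=ray(t,230+259.5/5-.5,165+70.5/5-.5,.066);print(kn)
for P in (kn,q.mean(0)[:2]):
    d=P-[.5819,-.0025];print(np.degrees(np.arctan2(d[1],d[0]))+8,np.linalg.norm(d))
b=m&(W[...,2]>.036)&(W[...,2]<.052);v,u=np.where(b)
X=np.array([ray(t,a,e,.047) for a,e in zip(u,v)],np.float32);f=cv2.fitLine(X,2,0,.01,.01).ravel();print("bar",len(u),np.degrees(np.arctan(f[1]/f[0]))+8)
E
```

```text
knob 27 [ 0.67414062 -0.01605636  0.0637587 ] (674.9278564453125, -15.414032936096191)
[ 0.67439   -0.0158082]
-0.18797625114493677 0.09344253581213581
-0.3607549792633762 0.09323147341039707
bar 70 -1.2356138
```

Request:
apply_moves(deltas=[[[0,-0.8,0,0],[0,-0.8,0,0],[0,-0.8,0,0],[0,-0.8,0,0],[0,0,0.94,0],[0,0,0.94,0],[0,0,0.94,0],[0,0,0.94,0],[0,0,0.94,0],[0,0,0.94,0],[0,0,0.94,0],[0,0,0,0]]])

```text
t: 13.3
ee_pos: [0.4692, -0.0742, 0.0479]
orientation: [[-0.99, 0.141, -0.003], [0.141, 0.99, 0.001], [0.003, 0.001, -1.0]]
wrist_force: [-0.9, 0.3, 0.6]
finger_gap: 0.009
```

Request:
apply_moves(deltas=[[[-0.4,0,0,0],[-0.4,0,0,0],[-0.3,0,0,0],[-0.3,0,0,0],[-0.25,0,0,0],[-0.25,0,0,0],[0,0,0,0],[0,0,0,0]]])

```text
t: 14.3
ee_pos: [0.5086, -0.0792, 0.0489]
orientation: [[-0.99, 0.14, 0.002], [0.14, 0.99, -0.0], [-0.002, -0.0, -1.0]]
wrist_force: [-0.8, 1.2, -0.2]
finger_gap: 0.006
```

Request:
apply_moves(deltas=[[[-0.15,0,0,0],[-0.15,0,0,0],[0,0,0,0]]])

```text
t: 14.68
ee_pos: [0.5135, -0.0798, 0.0489]
orientation: [[-0.99, 0.14, -0.0], [0.14, 0.99, 0.0], [0.0, 0.0, -1.0]]
wrist_force: [-3.4, 0.9, 1.1]
finger_gap: 0.004
```

Request:
apply_moves(deltas=[[[-0.1,0,0,0],[0,0,0,0]]])

```text
t: 14.92
ee_pos: [0.5154, -0.0801, 0.0489]
orientation: [[-0.99, 0.14, -0.001], [0.14, 0.99, 0.0], [0.001, 0.0, -1.0]]
wrist_force: [-3.6, 0.5, 2.5]
finger_gap: 0.005
```

Request:
apply_moves(deltas=[[[-0.08,0,0,0],[0,0,0,0]]])

```text
t: 15.18
ee_pos: [0.5166, -0.0802, 0.0489]
orientation: [[-0.99, 0.14, -0.001], [0.14, 0.99, 0.0], [0.001, 0.0, -1.0]]
wrist_force: [-4.5, -1.0, 3.2]
finger_gap: 0.008
```

Request:
apply_moves(deltas=[[[-0.1,0,0,0],[0,0,0,0]]])

```text
t: 15.42
ee_pos: [0.5166, -0.0802, 0.0489]
orientation: [[-0.99, 0.139, -0.006], [0.139, 0.99, 0.001], [0.006, 0.0, -1.0]]
wrist_force: [-9.3, -0.4, 6.8]
finger_gap: 0.004
```

Request:
apply_moves(deltas=[[[-0.08,0,0,0],[0,0,0,0]]])

```text
t: 15.68
ee_pos: [0.5166, -0.0801, 0.0487]
orientation: [[-0.99, 0.139, -0.009], [0.139, 0.99, 0.002], [0.009, 0.001, -1.0]]
wrist_force: [-11.4, -1.4, 7.7]
finger_gap: 0.005
```

```bash
python3 - <<'E'
from h import *
s,W=wristpts();save(s,"w3");c=s["image"].astype(int)
m=(c[...,2]>c[...,0]+30)&(W[...,2]>.06)&(W[...,2]<.073);q=W[m];r=cv2.minAreaRect((q[:,:2]*1000).astype(np.float32)) if len(q) else 0;print("plate top",len(q),r)
E
```

```text
plate top 0 0
```

Request:
apply_moves(deltas=[[[-0.1,0,0,0],[-0.1,0,0,0],[0,0,0,0],[0,0,0,0]]])

```text
t: 16.23
ee_pos: [0.5166, -0.0799, 0.0486]
orientation: [[-0.99, 0.138, -0.017], [0.138, 0.99, 0.004], [0.017, 0.001, -1.0]]
wrist_force: [-18.2, -2.4, 13.0]
finger_gap: 0.004
```

Request:
apply_moves(deltas=[[[0.5,0,0,0],[1,0,0,0],[1,0,0,0],[0,0,-1,0],[0,0,-1,0],[0,0,-1,0],[0,0,-1,0],[0,0,-1,0],[0,0,-1,0],[0,0,-1,0]]])

```text
t: 17.48
ee_pos: [0.4779, -0.0752, 0.1903]
orientation: [[-0.99, 0.14, 0.006], [0.14, 0.99, -0.002], [-0.006, -0.001, -1.0]]
wrist_force: [-0.2, -0.8, -0.0]
finger_gap: 0.007
```

Request:
apply_moves(deltas=[[[0,-1,0,0],[0,-1,0,0],[0,-1,0,0],[0,-1,0,0],[0,-1,0,0],[0,-1,0,0],[0,-1,0,0],[0,-1,0,0],[0,-1,0,0],[0,-1,0,0],[0,-1,0,0],[0,0,0,0]]])

```text
t: 18.98
ee_pos: [0.4444, -0.2941, 0.1889]
orientation: [[-0.99, 0.142, 0.001], [0.142, 0.99, -0.001], [-0.001, -0.001, -1.0]]
wrist_force: [-0.2, 0.2, 0.9]
finger_gap: 0.003
```

Request:
apply_moves(deltas=[[[0,-1,0,0],[0,-1,0,0],[0,-1,0,0],[0,-1,0,0],[0,-1,0,0],[0,-1,0,0],[0,-1,0,0],[0,0,0,0],[0,0,0,0]]])

```text
t: 20.1
ee_pos: [0.4246, -0.4303, 0.1887]
orientation: [[-0.99, 0.14, -0.0], [0.14, 0.99, 0.001], [0.001, 0.001, -1.0]]
wrist_force: [-0.0, -0.2, 0.3]
finger_gap: 0.008
```

```bash
python3 - <<'E'
from h import *
t=snapshot("top");W=pts(t);im=t["image"];c=im.astype(int)
cv2.imwrite("pics/t4.png",cv2.resize(im[165:275,230:365],None,fx=5.9,fy=5.4,interpolation=2)[...,::-1])
R=np.array([[.9903,.1392],[-.1392,.9903]])
m=np.zeros(im.shape[:2],bool);m[175:265,235:360]=1
b=m&(c[...,2]>c[...,0]+30)&(W[...,2]>.055);q=W[b];print("plate",len(q),q.mean(0),((q[:,:2].mean(0)-[.561,-.076])@R)*1000)
red=m&(c[...,0]>1.8*c[...,1])&(c[...,0]>1.8*c[...,2])
k=W[red&(W[...,2]>.057)];print("knob",len(k),k.mean(0))
d=k.mean(0)[:2]-[.5819,-.0025];print(np.degrees(np.arctan2(d[1],d[0]))+8,np.linalg.norm(d))
v,u=np.where(red&(W[...,2]>.036)&(W[...,2]<.052));X=np.array([ray(t,a,e,.047) for a,e in zip(u,v)],np.float32);f=cv2.fitLine(X,2,0,.01,.01).ravel();print("bar",len(u),np.degrees(np.arctan(f[1]/f[0]))+8)
p=trace(t,"phone")[0]["region"];q=W[p];r=cv2.minAreaRect((q[:,:2]*1000).astype(np.float32));print("phone",r,(np.array(r[0])-[561,-76])@R)
E
```

```text
plate 100 [ 0.531123   -0.08007668  0.06527438] [-29.01972053  -8.19601217]
knob 26 [ 0.67417595 -0.01576461  0.06408773]
-0.1801954061263622 0.09322446470525901
bar 144 17.719687
phone ((616.186767578125, -137.46893310546875), (150.47125244140625, 71.04813385009766), 78.37364959716797) [ 63.20793142 -53.19068641]
```

View pics/t4.png

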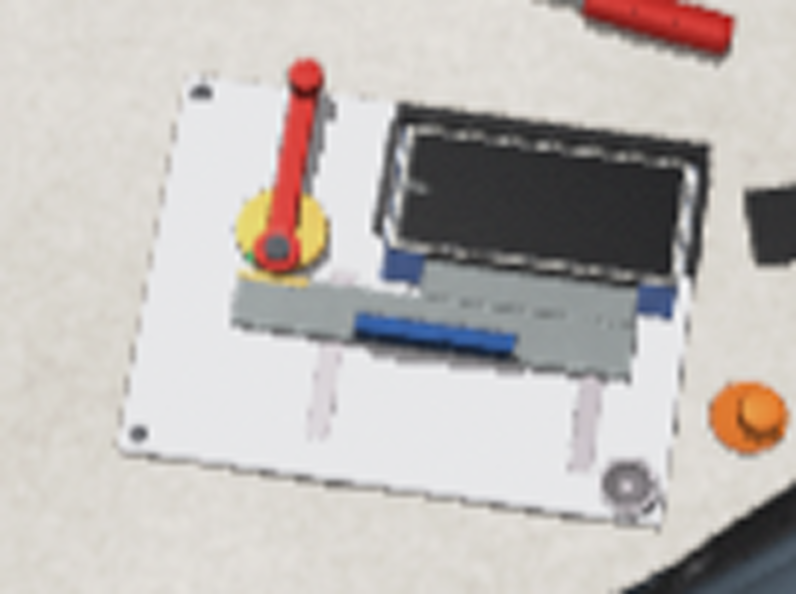

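The lever lies over the line and the phone is against the fence. To confirm "fully home", I'll repeat the earlier wrist view and compare the plate directly with the base's rear edge.

Request:
apply_moves(deltas=[[[0,1,0,0],[0,1,0,0],[0,1,0,0],[0,1,0,0],[0,1,0,0],[0,1,0,0],[0,1,0,0],[0,1,0,0],[0,1,0,0],[0,1,0,0],[0,1,0,0],[0,1,0,0]]])

```text
t: 21.7
ee_pos: [0.4586, -0.1919, 0.189]
orientation: [[-0.99, 0.14, 0.0], [0.14, 0.99, -0.0], [-0.0, -0.0, -1.0]]
wrist_force: [0.8, 0.9, -0.3]
finger_gap: 0.005
```

Request:
apply_moves(deltas=[[[-0.9,1,0,0],[-0.9,1,0,0],[-0.9,1,0,0],[-0.9,1,0,0],[-0.9,1,0,0],[-0.9,1,0,0],[-0.9,0,0,0],[-0.9,0,0,0],[0,0,0,0],[0,0,0,0],[0,0,0,0]]])

```text
t: 23.08
ee_pos: [0.6168, -0.0943, 0.1888]
orientation: [[-0.99, 0.14, -0.001], [0.14, 0.99, 0.0], [0.001, 0.0, -1.0]]
wrist_force: [0.4, 0.1, 0.3]
finger_gap: 0.005
```

```bash
python3 - <<'E'
from h import *
s,W=wristpts();save(s,"w5");c=s["image"].astype(int)
jx=np.array([.9903,-.1392])
p=[]
for u in range(60,420,4):
    col=W[:,u,2]; i=np.where((col>.009)&(col<.02))[0]
    if len(i) and i[0]>2: p.append(W[i[0],u,:2])
p=np.array(p);e=np.median(p@jx);f=cv2.fitLine(p.astype(np.float32),2,0,.001,.001).ravel();print("edge",e,len(p),np.std(p@jx),np.degrees(np.arctan2(f[1],f[0]))%180-90)
m=(c[...,2]>c[...,0]+30)&(W[...,2]>.062)&(W[...,2]<.072);q=W[m];r=cv2.minAreaRect((q[:,:2]*1000).astype(np.float32))
print("plate",r,"centre behind-edge dist",np.array(r[0])@jx-e*1000)
# red bar in wrist
m=(c[...,0]>1.8*c[...,1])&(c[...,0]>1.8*c[...,2])&(c[...,0]>50)&(W[...,2]>.03)&(W[...,2]<.06);print("red px",m.sum())
try: lever(s,W)
except Exception as x: print(x)
E
```

```text
edge 0.4874568069789117 17 0.018339498503006584 26.672379
plate ((533.676513671875, -79.27616119384766), (77.27455139160156, 8.365374565124512), 81.9647445678711) centre behind-edge dist 52.07828614852974
red px 1731
[[17.5, 2.0, 13.5], [20.5, 1.6, 12.5], [23.5, 2.0, 12.8], [26.5, 2.2, 12.6], [29.5, 1.6, 12.6], [32.5, 1.8, 12.9], [35.5, 2.0, 12.9], [38.5, 1.7, 12.5], [41.5, 1.8, 13.0], [44.5, 1.9, 13.0], [47.5, 2.3, 12.8], [50.5, 2.1, 12.3], [53.5, 2.0, 12.9], [56.5, 2.0, 13.0], [59.5, 1.9, 12.2], [62.5, 2.1, 13.2], [65.5, 1.9, 13.0], [68.5, 1.9, 12.4], [71.5, 2.2, 12.2], [74.5, 1.7, 12.8], [77.5, 2.1, 13.0], [80.5, 1.9, 12.3]]
angle deg(jig) 0.1241746886358807 offset at pivot 1.8390575506554987 n 1181
```

View pics/w5.png

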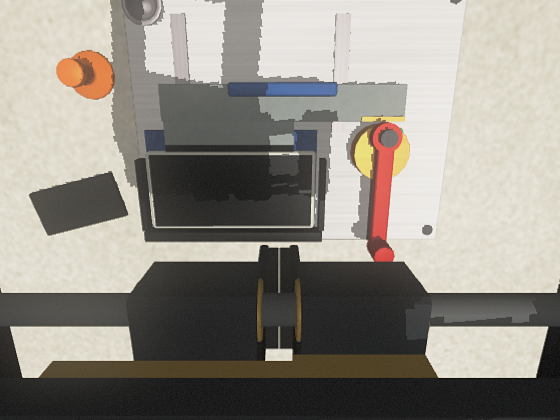

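The wrist view shows the lever (388,135)→(382,255) pointing straight forward, measured at 0.1°. The plate has travelled 31 mm from where it started. The phone is against the fence, and the cup and battery haven't moved.

```bash
python3 -c "
from cell import *
print(sign_off())"
```

```text
the job is handed in; nothing more can be done
None
```

The clamp is closed and I handed the job in at about 23 s. I used the closed fingertips to push the red lever round from about 98° to straight forward. I then pushed the blue plate forward to its hard stop and backed the arm well clear.

**Last checks**
- **Cam:** the lever measured 0.1° from straight forward in the wrist view and -0.2° in the top view. One other top-view bar fit read 17.7°. I discounted it because its pixels were probably mixed with the brass disc.
- **Slide:** the plate moved 30 to 31 mm, which fits full travel if it started near 9 to 10 mm. It stopped moving while the push force rose to about 22 N.
- **Not confirmed:** my attempt to measure the plate against the base's rear edge failed, because the edge was out of view. "Fully home" therefore rests on the travel, the hard stop and the position estimate (plate centre at jig x -29 mm, expected -28).
- **Phone:** it looks flat and tight against the fence in the pictures. The top view put its centre at jig x 63 mm (about 59 expected). The same method put it about 10 mm further back before the push, and I took the difference as measurement bias.
- **Everything else:** the screw cup, suction cup and battery look unmoved. The robot was touching nothing when I handed in.

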